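Work the press lever, then unhitch and hold up the press arm

TASK

Swing the bench press's sprung lever all the way to its stop and let it spring back up. Then grip the latch handle at the free end of the press arm, pull it sideways against its spring until the coupler is unlocked while the arm is still down, lift the arm off its ball by that handle until the coupler is about 85 mm above where it sat, and finish still gripping the handle and holding the arm up there, steady. Leave the tray, spare ring, block and wrench on the bench where they are.

Things in the scene. Friction and masses are not known exactly. Their poses are not given: they have to be found in the camera images.
- press: bench press on a fixed green base plate 150 x 360 x 12 mm; origin at the centre of its underside, z up. Its hinged arm runs along y: pivot at y = 140 mm, plunger and lever pivot at 40, ball and coupler at -110. Arm 40 mm wide, top 113 mm above the bench. -x is the side to which the latch is pulled, roughly towards the robot (yaw within 0.45 rad)
- ball (a point): centre of the 32 mm steel ball on its post; it stays fixed to the base
- press_arm: the hinged arm with the coupler, a steel box 56 x 56 mm capping the ball, its top 117 mm above the bench. Origin on the hinge, 99 mm above the bench; axes as the press's when down; it turns about its x axis, and its tilt from level is the arm angle: 0 down, to 0.9; 0.34 rad lifts the coupler, 250 mm away along -y, 85 mm. No spring: lifting takes 3 to 8 N there. Blocked while latched
- latch (a joint): latch travel, m: 0 locked, grows as it is pulled along the press's -x, stop at 0.018; above 0.010 the bolt is clear of the ball's collar. Spring 3 N at 0, 10 N at the stop; it snaps back when let go. The latch slides in the coupler and rises with it
- latch_grip (a point): middle of the latch handle, an upright black blade 12 mm thick (press x), 30 mm wide (press y), 52 mm tall. The point is 149 mm above the bench and 46 mm to press -x of the ball's axis; the blade's top edge is 24 mm above it, the coupler's top 32 mm below it. At this height nothing else is within 90 mm
- lever (a joint): lever angle, rad: 0 at rest (leaning 0.35 rad from upright to press +x), grows as its knob swings over the top towards press -x, stop at 1.1 (leaning 0.75 rad to -x). Sprung back to 0: about 1.5 N at the knob at rest, 5 N at the stop; it returns when let go
- lever_knob (a point): centre of the black barrel knob (28 mm in diameter, 32 mm long along press y, flat ends to press +y and -y) on the lever's end, 130 mm from the lever pivot, about 255 mm above the bench at rest; the rod below it is 12 mm thick
- lever_pivot (a point): centre of the lever's hinge on top of the arm, 133 mm above the bench while the arm is down; its axis is the press's y axis
- tray: bystander: blue plastic tray of steel rings, 280 x 190 x 60 mm, origin under its centre
- spare_ring: bystander: steel ring 64 mm across, 25 mm high, origin under its centre
- block: bystander: aluminium block 70 x 50 x 30 mm with two blind holes, origin under its centre
- wrench: bystander: steel wrench lying on the bench, long axis x, about 200 mm long

How it is judged:
On the way, in this order (a step that is already met when the one before it is completed fails the run):
1. the lever is swung to its stop (above 1.03 of 1.1 rad) with the arm down (value of joint lever above 1.03 rad and angle between press_arm's own z axis and vertical below 0.03 rad), for 0.1 s.
2. the lever has sprung back (below 0.12 rad), arm still down and latched (value of joint lever below 0.12 rad and angle between press_arm's own z axis and vertical below 0.03 rad and value of joint latch below 0.004 m), for 0.2 s.
3. the latch is pulled out (above 10 mm) by the fingers while the arm is still down (value of joint latch above 0.01 m and angle between press_arm's own z axis and vertical below 0.04 rad and contact force between the fingers and press_arm above 1 N), for 0.1 s.
4. the arm is lifted off the ball (above 0.24 rad, 60 mm at the coupler) (angle between press_arm's own z axis and vertical above 0.24 rad), for 0.2 s.
At the end, for the whole second after the job is handed in: The arm stays raised between 0.24 and 0.45 rad (coupler 60 to 108 mm up), still (under 0.06 rad/s), with the fingers pressing on the arm's latch handle (over 1.5 N) and the lever sprung back (below 0.15 rad) (angle between press_arm's own z axis and vertical between 0.24 and 0.45 rad and angular speed of press_arm below 0.06 rad/s and contact force between the fingers and press_arm above 1.5 N and value of joint lever below 0.15 rad); the arm keeps its last pose, push and grip.
It fails at once if the tray is pushed more than 30 mm (distance of tray from where it was at the start of the episode above 0.03 m).
It fails at once if the spare ring is pushed more than 30 mm (distance of spare_ring from where it was at the start of the episode above 0.03 m).
It fails at once if the block is pushed more than 30 mm (distance of block from where it was at the start of the episode above 0.03 m).
It fails at once if the wrench is pushed more than 30 mm (distance of wrench from where it was at the start of the episode above 0.03 m).
It also fails if it takes over 48 s, if anything falls off the work surface, if the arm or the gripper's body presses on something with over 40 N, if the wrist force passes 120 N, or if a joint passes its speed limit or range.

ROBOT

A 6-joint arm with a two-finger parallel gripper is mounted at the origin on the work surface. World frame = base frame: x ahead of the robot, y to its left, z up, the work surface at z = 0. Lengths are in m, angles in rad, forces in N, time in s.
With the tool pointing down it reaches from about 0.275 to 0.85 m from the base axis. Payload 5.2 kg.
Tool frame: the origin (TCP) lies at the very end of the fingers, on their centre line; the grasp point (between the pads) lies 19 mm behind it; z points along the fingers, y is the line along which they close (so a half turn about z gives the same grasp; the last joint's range is limited). The gripper opens to 85 mm and grips with 20 to 120 N. Pads are 22 mm wide; open, the fingers measure 114 mm over their backs; the gripper's body (76 mm by 85 mm) begins 54 mm behind the grasp point. The pads swing forward as they close: fully open they stand 13 mm farther back than shut.
Start: joints at [0.949, 0.259, 1.535, -0, 1.348, -0.203], TCP at [0.224, 0.502, 0.231] pointing down, gripper open.
Joint ranges: [-3.14, 3.14], [-0.91, 2.08], [0.19, 2.58], [-1.22, 4.36], [0.22, 2.71], [-3.12, 3.12]. Speed limits (rad/s): [2.57, 2.57, 3.14, 3.14, 3.14, 3.14].

INTERFACE

Orientations are given as a rotation vector (axis times angle).
In Python, from rig import sensors, viewer, job_done, finder gives the robot as it stands.
- The arm moves only by the shell command python3 -m pendant 'ROWS' [FORCE]. ROWS is JSON, a list of rows, each a list of 3 entries, a list of its own where there are three numbers: the shift along the tool's x, y, z in mm, then the turn, a rotation vector about the tool's x, y, z in rad, then the finger opening in mm, from 0 to 85.4. A call has 1 to 12 rows; each row shifts and turns the commanded pose from where the row before left it, along the tool's axes as they then stand; what a row does not reach is not made up. A row lasts 1/10 s, in which the tool goes at most 50 mm and 8.59 degrees, less where a joint would pass 70% of its speed; a pose out of reach is approached as far as the arm can. A call with a gripper value outside its range is refused whole. The fingers move at their own pace and stop on an object; FORCE is the grip in N (left out, the last holds). Time passes only in rows, so rows that do not move let the fingers close. It gives the time, the measured TCP pose, the force, the opening and the grip force at its end, in the units of the state.
- sensors.get_obs(): the state, without advancing time (a new reading comes with each control period).
- viewer.read_camera(name): name is "side" or "top" or "wrist"; returns a dict with "image" (480x640x3 uint8, red, green, blue), "mtx" (3x3 intrinsics, pixels), "world_from_camera" (4x4, takes a point from camera to world coordinates). Camera axes: x right, y down, z forward; pixel columns grow to the right and rows downward; lengths in m; the calibration is good to about 2 mm. A picture is of the moment at which its call begins. There is no depth.
- job_done(): hands the job in; it is judged then, once.
Trained networks look in a picture, given as the dict that the camera call returned (one of the last four; its "shot" number tells which), for a name from the list of things; names that differ only in an ending like _2 or _b are one class to them, and where a whole thing is asked for, a point or a joint stands for the part that bears it (a point fixed in the world has none). Each returns a list of dicts, best first, with "conf" (0 to 1); they miss things now and then, are a little off and sometimes report something else, mostly with a low value. They report only what shows in the picture. A call takes as long as a camera call.
- finder.boxes_of(picture, query): "location" ([x, y, z] in m, in world coordinates, good to about 4 mm: the middle of the surface that is visible of it).
The state is a dict: "time": time; "joint_pos": joint angles; "dq": joint speeds; "joint_torque": joint torques, N m; "tool_pos": TCP position; "tcp_rot": TCP orientation; "wrist_force": force on the tool from outside, world axes, zero at the start; "torque": the same for the moment, N m; "grip_width": opening from 0.0 (shut) to 1.0 (fully open); "grasp_force": force on a finger pad.
Only numpy, scipy, OpenCV 4.12 (cv2) and the standard library are available. Lean on these libraries where they do the work, as an engineer would, in place of code of your own. Each camera call takes 0.05 s, during which the arm holds its last target. There are 200 camera calls.

## Working session

There is one attempt and no reset: what is moved stays moved. The work goes in short steps, Python scripts to look and compute and a shell command to move; the robot and the scene stay as the last step left them, time stands still between calls to the robot, and variables do not carry over. Pictures are saved under pics/ and viewed, at most 10 in all, crops included, and the job is handed in when it is done.

```bash
mkdir -p pics; cat > h.py <<'E'
import numpy as np,cv2
from rig import sensors,viewer,job_done,finder
from scipy.spatial.transform import Rotation as R
np.set_printoptions(precision=4,suppress=True)
def proj(c,p):
    T=np.linalg.inv(c["world_from_camera"]);q=T[:3,:3]@np.array(p)+T[:3,3];u=np.array(c["mtx"])@q;return u[:2]/u[2]
def onz(c,uv,z):
    W=np.array(c["world_from_camera"]);d=W[:3,:3]@np.linalg.solve(np.array(c["mtx"]),[uv[0],uv[1],1.]);o=W[:3,3];return o+d*(z-o[2])/d[2]
E
python3 - <<'E'
from h import *
o=sensors.get_obs();print(o)
for n in("side","top"):
    c=viewer.read_camera(n);cv2.imwrite(f"pics/{n}0.png",c["image"][:,:,::-1])
    for q in("ball","latch_grip","lever_knob","lever_pivot","press","press_arm","tray","spare_ring","block","wrench"):
        print(n,q,[(np.array(b["location"]),round(b["conf"],2),) for b in finder.boxes_of(c,q)[:2]])
E
```

```text
{'time': 0.0, 'joint_pos': array([ 0.9492,  0.2594,  1.5361, -0.    ,  1.348 , -0.2028]), 'dq': array([ 0.0007, -0.0009, -0.0004, -0.0003,  0.0009,  0.0006]), 'joint_torque': array([  0.0006, -44.603 , -29.057 ,   0.    ,   0.0117,  -0.    ]), 'tool_pos': array([0.2233, 0.502 , 0.2305]), 'tcp_rot': array([-0.6529, -3.0722,  0.0027]), 'wrist_force': array([-0.9003, -0.363 ,  0.0211]), 'torque': array([ 0.0334,  0.0281, -0.0657]), 'grasp_force': 0.0, 'grip_width': 0.9964173536336705}
side ball [(array([0.5544, 0.0034, 0.0139]), 0.75)]
side latch_grip [(array([ 0.5266, -0.1488,  0.1164]), 0.48)]
side lever_knob [(array([ 0.5858, -0.0032,  0.229 ]), 0.69), (array([0.5567, 0.0032, 0.117 ]), 0.4)]
side lever_pivot [(array([0.5576, 0.0014, 0.1143]), 0.68)]
side press [(array([0.5531, 0.0069, 0.0167]), 0.93)]
side press_arm [(array([0.5568, 0.001 , 0.1165]), 0.7)]
side tray [(array([ 0.5603, -0.4667,  0.0314]), 0.75)]
side spare_ring [(array([0.7691, 0.1444, 0.0254]), 0.96)]
side block [(array([ 0.7817, -0.1136,  0.0308]), 0.67)]
side wrench [(array([0.5102, 0.4441, 0.007 ]), 0.98), (array([0.5557, 0.003 , 0.0136]), 0.51)]
top ball [(array([ 0.5513, -0.04  ,  0.0132]), 0.74)]
top latch_grip [(array([ 0.5193, -0.1587,  0.1633]), 0.51)]
top lever_knob [(array([ 0.5917, -0.002 ,  0.2549]), 0.71)]
top lever_pivot [(array([ 0.5555, -0.0326,  0.114 ]), 0.94)]
top press [(array([ 0.5496, -0.0391,  0.0085]), 0.58)]
top press_arm [(array([ 0.5573, -0.0288,  0.1123]), 0.84)]
top tray [(array([ 0.5587, -0.4626,  0.0283]), 0.67)]
top spare_ring [(array([0.7633, 0.1345, 0.0252]), 0.81)]
top block [(array([ 0.776 , -0.1139,  0.0271]), 0.7)]
top wrench [(array([0.5118, 0.4415, 0.0088]), 0.9), (array([ 0.558 , -0.0362,  0.1112]), 0.46)]
```

View pics/side0.png

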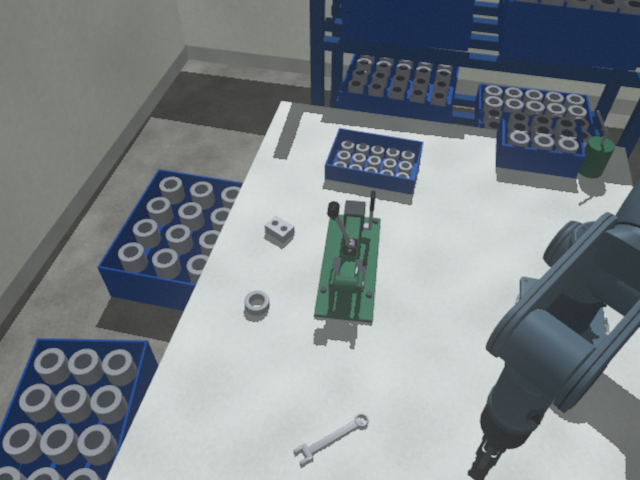

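View pics/top0.png

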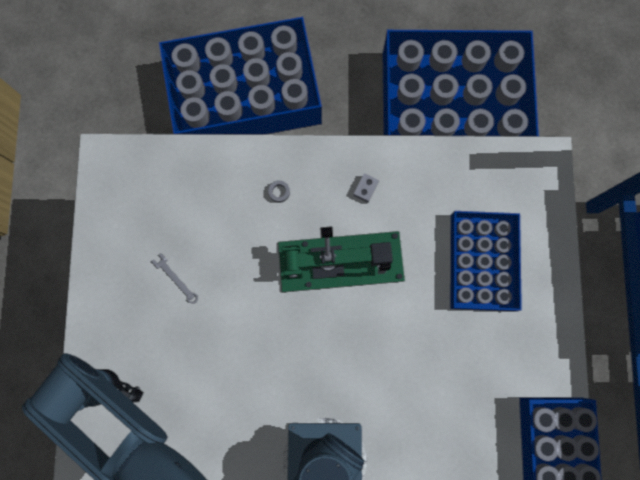

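The side picture shows the green press mid-table: knob at (334,210), black latch blade at (373,203), coupler at (355,208). The top picture shows the plate with corners at about (278,241), (401,231), (404,282) and (281,293), and the knob at (327,232). Next I get the press pose from the plate corners.

```bash
python3 - <<'E'
from h import *
c=viewer.read_camera("top");im=c["image"]
hsv=cv2.cvtColor(im,cv2.COLOR_RGB2HSV);m=cv2.inRange(hsv,(60,90,20),(95,255,255));m[:200]=0;m[320:]=0
n,l,s,_=cv2.connectedComponentsWithStats(m);k=1+np.argmax(s[1:,4]);pts=np.argwhere(l==k)[:,::-1]
P=np.array([onz(c,p,.012)[:2] for p in pts])*1000
r=cv2.minAreaRect(P.astype(np.float32));print(r)
P2=np.array([onz(c,p,.012)[:2] for p in [(278,241),(401,231),(404,282),(281,293)]]);print(P2,P2.mean(0))
d=P2[0]-P2[1]+P2[3]-P2[2]; print('yaw',np.arctan2(-d[0],d[1]))
c2=viewer.read_camera("side")
for cc in(c,c2):
  for q in("latch_grip","lever_knob","lever_pivot"): print(q,[(np.array(b["location"]),round(b["conf"],2)) for b in finder.boxes_of(cc,q)[:1]])
E
```

```text
((562.0203857421875, -43.31640625), (149.3459014892578, 354.84625244140625), 5.460461139678955)
[[ 0.6187  0.1399]
 [ 0.6504 -0.2221]
 [ 0.4997 -0.2282]
 [ 0.4661  0.1285]] [ 0.5587 -0.0455]
yaw 0.09060388394108795
latch_grip []
lever_knob [(array([ 0.592 , -0.0003,  0.2558]), 0.73)]
lever_pivot [(array([ 0.5541, -0.0344,  0.1143]), 0.89)]
latch_grip [(array([ 0.5266, -0.1519,  0.1161]), 0.7)]
lever_knob [(array([ 0.5899, -0.0026,  0.2305]), 0.77)]
lever_pivot [(array([0.5617, 0.0018, 0.1154]), 0.93)]
```

```bash
python3 -m pendant '[[[0,0,-35],[0,0,-0.13],50],[[0,0,-35],[0,0,-0.13],50],[[0,0,-35],[0,0,-0.13],50],[[0,0,-35],[0,0,-0.125],50],[[-25,-41,0],[0,0,0],50],[[-25,-41,0],[0,0,0],50],[[-25,-41,0],[0,0,0],50],[[-25,-41,0],[0,0,0],50],[[-25,-41,0],[0,0,0],50],[[-25,-41,0],[0,0,0],50],[[-25,-41,0],[0,0,0],50],[[-25,-41,0],[0,0,0],50]]' 30
python3 -m pendant '[[[-25,-41,0],[0,0,0],50],[[-25,-41,0],[0,0,0],50],[[-25,-41,0],[0,0,0],50],[[-25,-41,0],[0,0,0],50],[[-25,-41,0],[0,0,0],50],[[0,0,0],[0,0,0],50],[[0,0,0],[0,0,0],50]]'
cat >> h.py <<'E'
def delta(p,yaw,tilt=0):
    """tool-frame shift (mm) and turn to reach TCP p with tool y along angle yaw, tool down, tilted by tilt about tool y"""
    o=sensors.get_obs();Rc=R.from_rotvec(o["tcp_rot"]);y=np.array([np.cos(yaw),np.sin(yaw),0]);z=np.array([0,0,-1.])
    Rt=R.from_matrix(np.c_[np.cross(y,z),y,z])*R.from_rotvec([0,tilt,0])
    print("t",o["time"],"tcp",o["tool_pos"],"j",o["joint_pos"],"F",o["wrist_force"])
    print("shift now-frame",Rc.inv().apply(np.array(p)-o["tool_pos"])*1000,"shift after turn",Rt.inv().apply(np.array(p)-o["tool_pos"])*1000,"turn",(Rc.inv()*Rt).as_rotvec())
E
python3 - <<'E'
from h import *
delta([.6016,-.0005,.236],np.pi/2+.0953)
c=viewer.read_camera("wrist");cv2.imwrite("pics/w1.png",c["image"][:,:,::-1])
for p in([.6016,-.0005,.255],[.5256,-.1584,.149]):print(proj(c,p))
for q in("latch_grip","lever_knob","lever_pivot"): print(q,[(np.array(b["location"]),round(b["conf"],2)) for b in finder.boxes_of(c,q)[:1]])
E
```

```text
time: 2.7
tool_pos: [0.455, 0.1935, 0.3715]
tcp_rot: [-0.151, 3.137, 0.0]
wrist_force: [-0.0, 1.4, 0.3]
grip_width: 0.585
grasp_force: 0.0
time: 3.4
tool_pos: [0.5986, 0.0021, 0.3703]
tcp_rot: [0.147, -3.136, -0.001]
wrist_force: [0.1, 1.3, 0.3]
grip_width: 0.589
grasp_force: 0.0
t 3.4 tcp [0.5986 0.0021 0.3703] j [-0.1828  0.3018  1.1459  0.0003  1.6958 -1.8475] F [0.1119 1.2729 0.3379]
shift now-frame [ -2.9833  -2.9895 134.2823] shift after turn [ -2.7396  -2.8804 134.2899] turn [ 0.0008 -0.0018 -0.0014]
[315.5766 236.2831]
[131.4038  89.0513]
latch_grip [(array([ 0.5216, -0.1499,  0.1585]), 0.98)]
lever_knob []
lever_pivot [(array([ 0.562 , -0.026 ,  0.1114]), 0.97)]
```

View pics/w1.png

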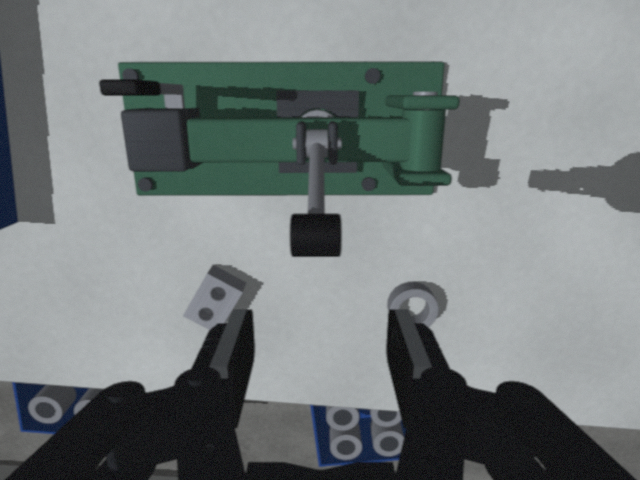

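The wrist picture shows the knob at (316,235) and the blade at (127,87). Both are within 4 px of the plate-based prediction, so I go down and grip the knob.

```bash
python3 -m pendant '[[[-3,-3,20],[0,0,0],50],[[0,0,30],[0,0,0],50],[[0,0,30],[0,0,0],50],[[0,0,30],[0,0,0],50],[[0,0,24],[0,0,0],50],[[0,0,0],[0,0,0],50],[[0,0,0],[0,0,0],20],[[0,0,0],[0,0,0],20],[[0,0,0],[0,0,0],20],[[0,0,0],[0,0,0],20]]' 30
python3 - <<'E'
from h import *
delta([.6016,-.0005,.236],np.pi/2+.0953)
# arc: press -x (= tool +x) and up
a=np.linspace(0,1.14,9);x=130*np.sin(.35-a);z=130*np.cos(.35-a);print(np.c_[a,-(x-x[0]),-(z-z[0])]);print(-np.diff(x),-np.diff(z))
E
```

```text
time: 4.6
tool_pos: [0.602, -0.0004, 0.239]
tcp_rot: [-0.151, 3.136, -0.003]
wrist_force: [-0.9, -5.7, -0.7]
grip_width: 0.37
grasp_force: 35.7
t 4.6 tcp [ 0.602  -0.0004  0.239 ] j [-0.185   0.3462  1.3941 -0.0013  1.399  -1.8515] F [-0.9209 -5.7172 -0.674 ]
shift now-frame [ 0.42   -0.0655  3.0159] shift after turn [ 0.4144 -0.0716  3.0165] turn [-0.0019  0.0019  0.0007]
[[  0.      -0.      -0.    ]
 [  0.1425  17.7949  -5.0929]
 [  0.285   36.1327  -7.607 ]
 [  0.4275  54.6416  -7.4913]
 [  0.57    72.9466  -4.7482]
 [  0.7125  90.6764   0.5667]
 [  0.855  107.4717   8.3458]
 [  0.9975 122.992   18.4312]
 [  1.14   136.9226  30.6186]]
[17.7949 18.3378 18.509  18.3049 17.7298 16.7953 15.5203 13.9307] [-5.0929 -2.5141  0.1157  2.7431  5.315   7.779  10.0854 12.1874]
```

```bash
python3 -m pendant '[[[18,0,-5],[0,0,0],20],[[18,0,-2.5],[0,0,0],20],[[18.5,0,0],[0,0,0],20],[[18.5,0,3],[0,0,0],20],[[17.5,0,5],[0,0,0],20],[[17,0,8],[0,0,0],20],[[15.5,0,10],[0,0,0],20],[[12,0,10],[0,0,0],20],[[0,0,0],[0,0,0],20],[[0,0,0],[0,0,0],20]]'
python3 - <<'E'
from h import *
o=sensors.get_obs();p=o["tool_pos"]-[0,0,.019]+[0,0,.038]
ex=np.array([.9955,.0949,0]);piv=np.array([.557,-.005,.133]);d=p-piv
print(p,"lever",.35-np.arctan2(d@ex,d[2]),np.linalg.norm(d),o["wrist_force"],o["grip_width"])
E
```

```text
time: 5.6
tool_pos: [0.4689, -0.0135, 0.2128]
tcp_rot: [-0.151, 3.131, -0.005]
wrist_force: [-4.6, -3.3, 12.2]
grip_width: 0.363
grasp_force: 41.9
[ 0.4689 -0.0135  0.2318] lever 1.0803298283042457 0.13262727481260614 [-4.6014 -3.2949 12.2022] 0.36336018052272834
```

```bash
python3 -m pendant '[[[3,0,3],[0,0,0],20],[[2,0,2],[0,0,0],20],[[0,0,0],[0,0,0],20],[[0,0,0],[0,0,0],20]]'
python3 - <<'E'
from h import *
o=sensors.get_obs();p=o["tool_pos"]+[0,0,.019]
ex=np.array([.9955,.0949,0]);piv=np.array([.557,-.005,.133]);d=p-piv
print("lever",.35-np.arctan2(d@ex,d[2]),np.linalg.norm(d),o["wrist_force"],o["grip_width"])
c=viewer.read_camera("side");cv2.imwrite("pics/s2.png",cv2.resize(c["image"][150:350,250:450,::-1],(600,600)))
E
```

```text
time: 6.0
tool_pos: [0.4646, -0.014, 0.2084]
tcp_rot: [-0.151, 3.13, -0.005]
wrist_force: [-5.6, -2.4, 16.2]
grip_width: 0.37
grasp_force: 43.3
lever 1.1271149087591936 0.1324305155640359 [-5.6317 -2.3916 16.1844] 0.3699933722568454
```

View pics/s2.png

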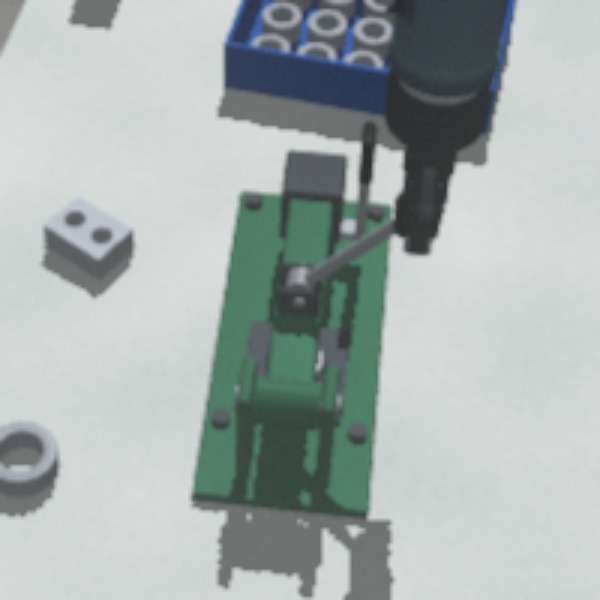

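The picture shows the gripper still on the lever, which is leaning far to -x. The rod runs from (300,290) to (400,220), and the arm is still down. I push slightly more to confirm the stop by the force.

```bash
python3 -m pendant '[[[3,0,3],[0,0,0],20],[[0,0,0],[0,0,0],20],[[0,0,0],[0,0,0],20]]'
python3 - <<'E'
from h import *
o=sensors.get_obs()
c=viewer.read_camera("side")
ex=np.array([.9955,.0949,0]);piv=np.array([.557,-.005,.133])
for a in(.9,1.0,1.1):print(a,[(proj(c,piv+r*(np.sin(.35-a)*ex+[0,0,np.cos(.35-a)]))-[250,150])*3 for r in(0,.1,.13)])
E
```

```text
time: 6.35
tool_pos: [0.4617, -0.0142, 0.2054]
tcp_rot: [-0.151, 3.13, -0.005]
wrist_force: [-5.0, -3.4, 15.5]
grip_width: 0.364
grasp_force: 43.9
0.9 [array([299.3546, 285.3818]), array([368.0169, 222.7828]), array([389.9576, 202.7795])]
1.0 [array([299.3546, 285.3818]), array([377.7375, 228.4834]), array([402.7006, 210.3626])]
1.1 [array([299.3546, 285.3818]), array([386.5871, 234.7458]), array([414.2588, 218.6831])]
```

```bash
python3 - <<'E'
from h import *
c=viewer.read_camera("wrist")
ex=np.array([.9955,.0949,0]);piv=np.array([.557,-.005,.133])
for a in(.9,1.0,1.1):print(a,[proj(c,piv+r*(np.sin(.35-a)*ex+[0,0,np.cos(.35-a)])) for r in(0,.06,.1,.13)])
cv2.imwrite("pics/w2.png",c["image"][:,:,::-1])
E
```

```text
0.9 [array([320.5606, 398.6385]), array([320.4622, 418.4358]), array([320.3578, 439.4474]), array([320.24  , 463.1468])]
1.0 [array([320.5606, 398.6385]), array([320.5011, 405.1773]), array([320.439, 412.011]), array([320.37  , 419.5908])]
1.1 [array([320.5606, 398.6385]), array([320.5401, 392.0689]), array([320.5191, 385.344 ]), array([320.4964, 378.048 ])]
```

View pics/w2.png

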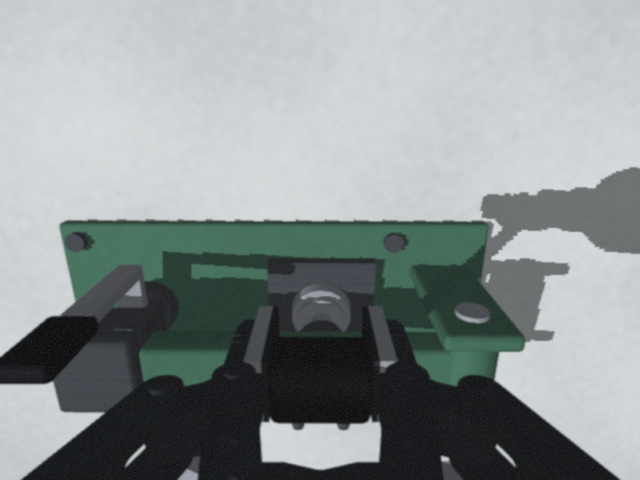

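The wrist picture shows the knob between the pads, rows 337–422 with its centre near 380. The prediction for 1.1 rad is 378, so the lever is at its stop. I release it.

```bash
python3 -m pendant '[[[0,0,0],[0,0,0],65],[[0,0,0],[0,0,0],65],[[0,0,0],[0,0,0],65],[[0,0,0],[0,0,0],65],[[0,0,0],[0,0,0],65],[[0,0,0],[0,0,0],65]]'
python3 - <<'E'
from h import *
delta([.5256,-.1584,.26],.0953)
c=viewer.read_camera("side")
print([(np.array(b["location"]),b["conf"]) for b in finder.boxes_of(c,"lever_knob")])
print([(np.array(b["location"]),b["conf"]) for b in finder.boxes_of(c,"latch_grip")])
print(proj(c,[.6016,-.0005,.255]))
c=viewer.read_camera("wrist")
print([(np.array(b["location"]),b["conf"]) for b in finder.boxes_of(c,"lever_knob")])
E
```

```text
time: 7.05
tool_pos: [0.4592, -0.0132, 0.2006]
tcp_rot: [0.151, -3.138, -0.0]
wrist_force: [0.3, -0.2, -0.9]
grip_width: 0.757
grasp_force: 0.0
t 7.05 tcp [ 0.4592 -0.0132  0.2006] j [-0.2724  0.1198  1.7875  0.0001  1.2348 -1.9395] F [ 0.332  -0.1761 -0.8907]
shift now-frame [ -52.0915 -150.8885  -59.4374] shift after turn [-150.8505   52.264   -59.3822] turn [-0.0001 -0.0005  1.5718]
[(array([0.5875, 0.0005, 0.2312]), 0.82)]
[(array([ 0.5267, -0.1513,  0.1165]), 0.75), (array([0.5899, 0.0027, 0.2286]), 0.21)]
[333.0354 210.0456]
[(array([ 0.555 , -0.0068,  0.1452]), 0.92)]
```

```bash
python3 -m pendant '[[[0,0,-30],[0,0,0.143],45],[[0,0,-30],[0,0,0.143],45],[[0,0,0],[0,0,0.143],45],[[0,0,0],[0,0,0.143],45],[[0,0,0],[0,0,0.143],45],[[0,0,0],[0,0,0.143],45],[[0,0,0],[0,0,0.143],45],[[0,0,0],[0,0,0.143],45],[[0,0,0],[0,0,0.143],45],[[0,0,0],[0,0,0.143],45],[[0,0,0],[0,0,0.142],45]]'
python3 -m pendant '[[[-30,10,0],[0,0,0],45],[[-30,10,0],[0,0,0],45],[[-30,10,0],[0,0,0],45],[[-30,11,0],[0,0,0],45],[[-30,11,0],[0,0,0],45],[[0,0,0],[0,0,0],45],[[0,0,0],[0,0,0],45]]'
python3 - <<'E'
from h import *
delta([.5256,-.1584,.13],.0953)
c=viewer.read_camera("wrist");cv2.imwrite("pics/w3.png",c["image"][:,:,::-1])
for dx,dy in((6,15),(6,-15),(-6,15),(-6,-15)):print(proj(c,[.5256+dx*.001-dy*.000095,-.1584+dy*.001+dx*.000095,.173]))
E
```

```text
time: 8.4
tool_pos: [0.4592, -0.0133, 0.2608]
tcp_rot: [-2.12, -2.318, 0.0]
wrist_force: [0.1, 0.5, -0.0]
grip_width: 0.525
grasp_force: 0.0
time: 9.1
tool_pos: [0.5251, -0.158, 0.2602]
tcp_rot: [-2.114, -2.322, 0.0]
wrist_force: [0.1, 0.3, 1.0]
grip_width: 0.525
grasp_force: 0.0
t 9.1 tcp [ 0.5251 -0.158   0.2602] j [-0.496   0.2388  1.4901  0.0002  1.4141 -0.5896] F [0.1158 0.3419 1.0399]
shift now-frame [ -0.5488   0.6088 130.2391] shift after turn [ -0.4214   0.4739 130.2402] turn [-0.001  -0.001  -0.0017]
[331.3195 222.9315]
[330.9064 271.7693]
[310.1074 222.9336]
[310.5246 271.7678]
```

View pics/w3.png

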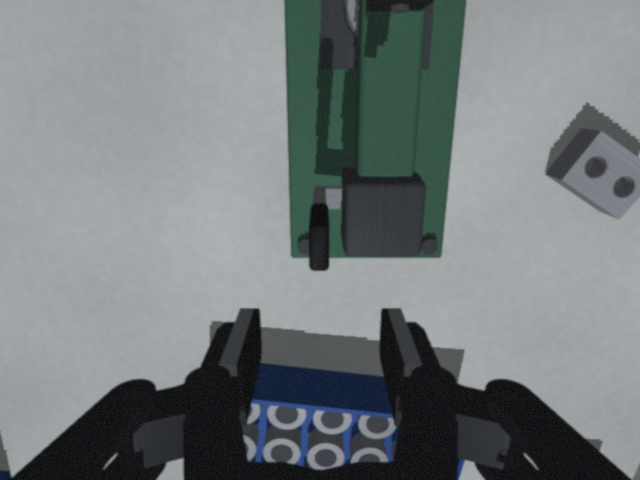

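The blade's top shows at columns 309–329, rows 217–270, within a few pixels of the prediction. I descend and grip.

```bash
python3 -m pendant '[[[0,0,30],[0,0,0],45],[[0,0,30],[0,0,0],45],[[0,0,30],[0,0,0],45],[[0,0,25],[0,0,0],45],[[0,0,13],[0,0,0],45],[[0,0,0],[0,0,0],45],[[0,0,0],[0,0,0],5],[[0,0,0],[0,0,0],5],[[0,0,0],[0,0,0],5],[[0,0,0],[0,0,0],5],[[0,0,0],[0,0,0],5],[[0,0,0],[0,0,0],5]]' 80
python3 - <<'E'
from h import *
delta([.5256,-.1584,.13],.0953)
E
```

```text
time: 10.35
tool_pos: [0.5244, -0.1581, 0.1346]
tcp_rot: [2.113, 2.324, -0.002]
wrist_force: [-7.1, -0.7, 6.2]
grip_width: 0.132
grasp_force: 78.3
t 10.35 tcp [ 0.5244 -0.1581  0.1346] j [-0.4955  0.3386  1.6751 -0.0017  1.128  -0.5901] F [-7.1054 -0.6526  6.2085]
shift now-frame [-0.378   1.1815  4.6492] shift after turn [-0.384   1.1772  4.6498] turn [-0.0009  0.0013 -0.    ]
```

```bash
python3 -m pendant '[[[0,-4,0],[0,0,0],5],[[0,-4,0],[0,0,0],5],[[0,-4,0],[0,0,0],5],[[0,-4,0],[0,0,0],5],[[0,0,0],[0,0,0],5],[[0,0,0],[0,0,0],5],[[0,0,0],[0,0,0],5]]'
python3 - <<'E'
from h import *
delta([.5256-.0159,-.1584-.0015,.13],.0953)
c=viewer.read_camera("wrist");cv2.imwrite("pics/w4.png",c["image"][:,:,::-1])
# lift arc about hinge: press (y,z) of TCP rel. to hinge
hy=np.array([-250.,134.6-99])
prev=hy
for a in np.arange(.034,.35,.034):
    r=np.array([np.cos(a)*hy[0]+np.sin(a)*hy[1],-np.sin(a)*hy[0]+np.cos(a)*hy[1]]);d=r-prev;prev=r;print(round(a,3),d)
E
```

```text
time: 11.05
tool_pos: [0.5119, -0.1594, 0.1344]
tcp_rot: [2.11, 2.32, 0.005]
wrist_force: [7.0, 2.7, 3.3]
grip_width: 0.128
grasp_force: 78.5
t 11.05 tcp [ 0.5119 -0.1594  0.1344] j [-0.5114  0.3159  1.7094  0.0023  1.1104 -0.6073] F [7.0308 2.7139 3.3032]
shift now-frame [-0.3033 -2.2336  4.4134] shift after turn [-0.3098 -2.2068  4.4264] turn [ 0.0061  0.0017 -0.0005]
0.034 [1.3547 8.4778]
0.068 [1.6421 8.4268]
0.102 [1.9276 8.3661]
0.136 [2.2108 8.2958]
0.17 [2.4916 8.2158]
0.204 [2.7694 8.1264]
0.238 [3.0441 8.0276]
0.272 [3.3152 7.9194]
0.306 [3.5825 7.8022]
0.34 [3.8456 7.6759]
```

View pics/w4.png

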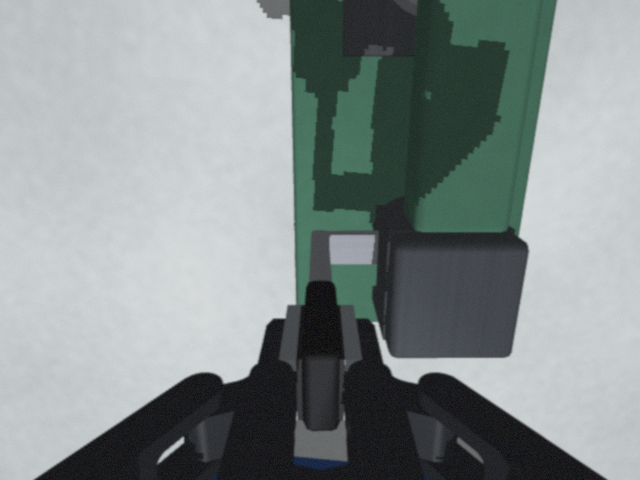

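The picture shows the blade between the pads with the handle clearly shifted out from the coupler, and the TCP has moved about 12.5 mm. I pull 3 mm more for margin, then lift along the arc.

```bash
python3 -m pendant '[[[0,-3,0],[0,0,0],5],[[0,0,0],[0,0,0],5],[[0,0,0],[0,0,0],5],[[1.35,0,-8.5],[0,-0.034,0],5],[[1.35,0,-8.5],[0,-0.034,0],5]]'
python3 -m pendant '[[[1.35,0,-8.5],[0,-0.034,0],5],[[1.35,0,-8.5],[0,-0.034,0],5],[[1.35,0,-8.5],[0,-0.034,0],5],[[1.35,0,-8.5],[0,-0.034,0],5],[[1.35,0,-8.5],[0,-0.034,0],5],[[1.35,0,-8.5],[0,-0.034,0],5],[[1.35,0,-8.5],[0,-0.034,0],5],[[1.35,0,-8.5],[0,-0.034,0],5],[[0,0,0],[0,0,0],5],[[0,0,0],[0,0,0],5],[[0,0,0],[0,0,0],5],[[0,0,0],[0,0,0],5]]'
python3 - <<'E'
from h import *
c=viewer.read_camera("side");cv2.imwrite("pics/s5.png",cv2.resize(c["image"][130:330,250:450,::-1],(600,600)))
print([(np.array(b["location"]),b["conf"]) for b in finder.boxes_of(c,"lever_knob")])
E
```

```text
time: 11.6
tool_pos: [0.5081, -0.1569, 0.1504]
tcp_rot: [2.077, 2.282, -0.067]
wrist_force: [8.6, 0.5, -3.7]
grip_width: 0.132
grasp_force: 78.6
time: 12.8
tool_pos: [0.5063, -0.1338, 0.2152]
tcp_rot: [1.928, 2.122, -0.327]
wrist_force: [8.8, -2.2, -3.6]
grip_width: 0.127
grasp_force: 78.6
[(array([0.5852, 0.0475, 0.2734]), 0.89)]
```

View pics/s5.png

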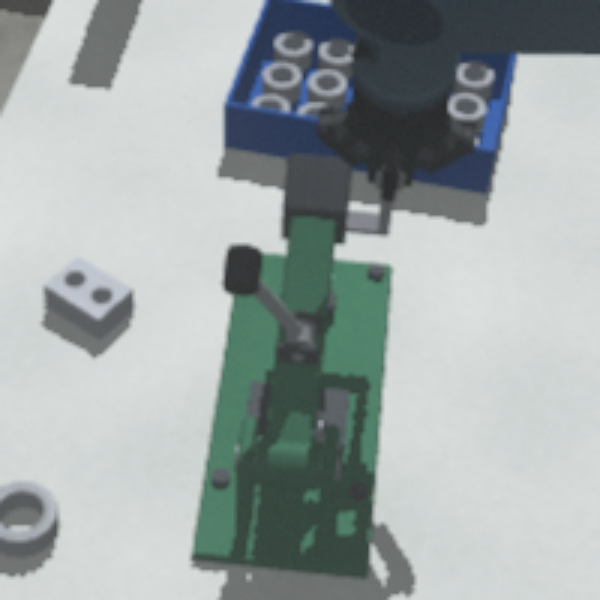

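The picture shows the arm raised: coupler top near (318,180), handle in the gripper at (390,185), lever at rest at (243,268). The TCP rose 81 mm, so the arm is at about 0.33 rad. I let it settle and hand in.

```bash
python3 -m pendant '[[[0,0,0],[0,0,0],5],[[0,0,0],[0,0,0],5],[[0,0,0],[0,0,0],5]]'; python3 -c "
from h import *
print(job_done())"
```

```text
time: 13.2
tool_pos: [0.5062, -0.1339, 0.2152]
tcp_rot: [1.929, 2.122, -0.327]
wrist_force: [8.9, -0.2, -2.7]
grip_width: 0.13
grasp_force: 78.6
the job is handed in; nothing more can be done
None
```

I swung the lever to its stop and let it spring back, pulled the latch about 15 mm clear, and lifted the arm to about 0.33 rad (coupler roughly 80 mm up). I handed the job in at 13.2 s with the handle gripped and the arm steady; no verdict came back.

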